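# Zero the kitchen scale with its touch-free eye

### The job

Zero the kitchen scale with the cup standing on it: with the fingertips push the scale's half-open display drawer out to its stop, then point at the round tare eye beside the display, keeping the fingertips a few centimetres straight above it without touching the scale for three seconds, and take the hand well away. Do not lean on the steel weighing plate or bring the hand low over the oblong units eye, and leave the scale, the cup and the things standing round it where they are.

Things in the scene. Friction and masses are not known exactly. Their poses are not given: they have to be found in the camera images.
- scale: flat white kitchen scale, loose on rubber feet, 1.4 kg. Origin at the centre of its underside; housing 140 (x) by 160 (y) mm, top of its steel plate 30 mm up. A display drawer comes out of its +y side (y = +80 mm), to the robot's left and turned somewhat towards the robot. A wall cupboard hangs over the scale's rear, from x = 0.58 m on, 0.45 m up: lean the hand back a little.
- scale_plate: the steel weighing plate on top of the scale, 138 by 158 mm, 6 mm thick, its top 30 mm above this origin (which is the scale's origin)
- scale_drawer (a joint): how far the flat grey display drawer is out, in m: 0 shut, 0.115 at its stop; it grows along the scale's +y axis. It starts about 0.05 out, slides with 1 to 3 N and stays where it is left. The drawer is 104 mm wide and its flat top lies 13 mm above the worktop.
- ridge (a point): top edge, middle, of the inner face (towards the housing) of the black finger ridge across the drawer's outer end, 26 mm above the worktop. Ridge: 104 mm along the scale's x, 13 mm above the drawer's top, inner face upright, back sloping down over 25 mm. At the start 40 mm or more are free between it and the housing, room for shut fingertips. Axes as the scale's.
- tare_eye (a point): centre of the round black tare eye, 19 mm wide, steel rim, flush in the drawer's top, 14 mm above the worktop, at the display's end nearer the robot (38 mm along the scale's -x from its centre, 73 mm inwards of the ridge). Hidden in the housing until the drawer is out. It sees fingertips 10 to 50 mm above it, within 15 mm sideways. Axes as the scale's, z up.
- units_eye (a point): centre of the oblong black units eye, 10 by 26 mm, at the other end of the display, 76 mm farther along the scale's +x than the tare eye; it would switch the units if a hand came over it low down (less than 50 mm above it and within 15 mm sideways) while it is uncovered
- cup: white cup with a red handle, 96 mm across and 62 mm high, standing on the steel plate; loose. Origin at the middle of its footprint with the handle, on its underside; bowl centre 13 mm to its own +y, handle to its -y, away from the drawer.
- honey_jar: glass jar of something amber, pale screw lid, 71 mm across, 110 mm high, to the right of the scale; loose. Origin under its centre.
- spoon: steel teaspoon, 138 by 28 by 12 mm, lying to the right of the scale, in front of the jar; loose. Origin under its centre.
- tin: flat rounded tin, 63 by 105 by 25 mm, lying beyond the drawer's end, to the left of the scale; loose. Origin under its centre.

How it is judged:
By the outcome, as a careful person would: the job done as asked, in the order asked, and still so for the second after the job is handed in, with the robot touching nothing.
It also fails if it takes over 45 s, if anything falls off the work surface, if the arm or the gripper's body presses on something with over 40 N, if the wrist force passes 120 N, or if a joint passes its speed limit or range.

### The arm

A 6-joint arm with a two-finger parallel gripper is mounted at the origin on a cart in front of the work surface, level with it; the furniture and walls round the work are solid. World frame = base frame: x ahead of the robot, y to its left, z up, the work surface at z = 0. Lengths are in mm, angles in rad, forces in N, time in s.
With the tool pointing down it reaches from about 275 to 975 mm from the base axis. Payload 8.4 kg.
Tool frame: the origin (TCP) lies between the finger pads, 19 mm behind the fingertips; this is the grasp point; z points along the fingers, y is the line along which they close (so a half turn about z gives the same grasp; the last joint's range is limited). The gripper opens to 92 mm and grips with 3 to 60 N. Pads are 20 mm wide; open, the fingers measure 128 mm over their backs; the gripper's body (75 mm by 189 mm) begins 69 mm behind the grasp point.
Start: joints at [-1.299, 0.353, 1.633, -0, 1.155, -0.002], TCP at [168.993, -601.722, 233.283] pointing down, gripper open.
Joint ranges: [-2.63, 2.63], [-0.92, 2.1], [0.06, 2.66], [-1.3, 4.44], [0, 2.69], [-3.02, 3.02]. Speed limits (rad/s): [2.22, 2.22, 2.79, 3.14, 3.14, 3.14].

### API

Orientations are given as [roll, pitch, yaw] about the fixed x, y, z axes, in that order (R = Rz(yaw) Ry(pitch) Rx(roll)).
In Python, from workcell import * gives the robot as it stands.
- The arm moves only by the shell command python3 -m pendant 'ROWS' [FORCE]. ROWS is JSON, a list of rows, each a list of 3 entries, a list of its own where there are three numbers: the shift along the tool's x, y, z in m, then the turn, a rotation vector about the tool's x, y, z in rad, then the finger opening in m, from 0 to 0.0919. In form: [[[dx, dy, dz], [ax, ay, az], jaw], ...]. A call has 1 to 12 rows; each row is the pose to reach, as a shift and turn from the pose commanded when the call began, along the tool's axes at that moment; what a row does not reach only later rows make up. A row lasts 1/12 s, in which the tool goes at most 41.7 mm and 7.16 degrees, less where a joint would pass 70% of its speed; a pose out of reach is approached as far as the arm can. A call with a gripper value outside its range is refused whole. The fingers move at their own pace and stop on an object; FORCE is the grip in N (left out, the last holds). Time passes only in rows, so rows that repeat a pose let the fingers close. It gives the time, the measured TCP pose, the force, the opening and the grip force at its end, in the units of the state.
- sense(): the state, without advancing time (a new reading comes with each control period).
- camera(name): name is "side" or "top" or "wrist"; returns the picture (400x640x3 uint8, red, green, blue); there is no depth.
- calibration(name): a dict with "intrinsics" (3x3 intrinsics, pixels), "position" and "orientation" of the camera in the world. Camera axes: x right, y up, looking along -z (the intrinsics and any distortion apply to the point x, -y, -z); pixel columns grow to the right and rows downward; lengths in mm; the calibration is good to about 2 mm. The wrist camera is an equidistant fisheye: a pixel r from the principal point sees the ray r / f radians off the axis. A picture is of the moment at which its call begins: read the wrist's pose just before it. calibration takes no time and is no camera call; for the wrist camera it gives the pose at the moment of the call.
- job_done(): hands the job in; it is judged then, once.
The state is a dict: "time": time; "joint_pos": joint angles; "joint_vel": joint speeds; "effort": joint torques, N m; "tool_pos": TCP position; "tcp_rot": TCP orientation; "contact_force": force on the tool from outside, world axes, zero at the start; "moment": the same for the moment, N m; "gripper_width": opening from 0.0 (shut) to 1.0 (fully open); "gripper_force": force on a finger pad.
Only numpy, scipy, OpenCV 4.12 (cv2) and the standard library are available. Lean on these libraries where they do the work, as an engineer would, in place of code of your own. Each camera call takes 0.05 s, during which the arm holds its last target. There are 200 camera calls.

## Working session

There is one attempt and no reset: what is moved stays moved. The work goes in short steps, Python scripts to look and compute and a shell command to move; the robot and the scene stay as the last step left them, time stands still between calls to the robot, and variables do not carry over. Pictures are saved under pics/ and viewed, at most 12 in all, crops included, and the job is handed in when it is done.

```bash
mkdir -p pics
python3 - <<'E'
from workcell import *
import cv2
s=sense();print(s)
for n in("top","side"):
    im=camera(n);cv2.imwrite(f"pics/{n}0.png",cv2.cvtColor(im,cv2.COLOR_RGB2BGR));print(n,calibration(n))
print(calibration("wrist"))
E
```

```text
{'time': 0.0, 'joint_pos': array([-1.29942134e+00,  3.53634606e-01,  1.63413337e+00, -1.42983019e-05,
        1.15518295e+00, -2.40175901e-03]), 'joint_vel': array([ 0.00073769,  0.00083658, -0.00083466, -0.00057595,  0.00164356,
       -0.00017833]), 'effort': array([ 3.10849346e-04, -5.93833494e+01, -3.34220695e+01,  6.95161382e-02,
        2.32854247e-02, -1.38930400e-04]), 'tool_pos': array([ 168.85055283, -601.27514983,  232.5724552 ]), 'tcp_rot': array([-3.14023436e+00,  9.81094547e-06,  2.73782533e-01]), 'contact_force': array([0.40318528, 0.09535061, 0.7703813 ]), 'moment': array([ 0.01474556, -0.02381794, -0.04806587]), 'gripper_force': 0.0, 'gripper_width': 0.9980900077424749}
top {'intrinsics': array([[413.40111823,   0.        , 318.21317482],
       [  0.        , 413.40111823, 197.42760479],
       [  0.        ,   0.        ,   1.        ]]), 'position': array([4.37085469e+02, 2.36054001e-01, 1.09717749e+03]), 'orientation': array([ 0.16822986,  0.01706486, -1.54547362])}
side {'intrinsics': array([[434.50951199,   0.        , 322.40787684],
       [  0.        , 434.50951199, 200.06227566],
       [  0.        ,   0.        ,   1.        ]]), 'position': array([ 451.1425381 , -942.40579658,  702.95501674]), 'orientation': array([ 0.97977208, -0.00595577, -0.13389113])}
{'intrinsics': array([[309.70691629,   0.        , 319.30741916],
       [  0.        , 309.70691629, 200.57789832],
       [  0.        ,   0.        ,   1.        ]]), 'position': array([ 247.73338554, -579.85962586,  385.37209012]), 'orientation': array([-2.94005383e-01,  8.37456075e-04, -1.29738433e+00])}
```

View pics/top0.png

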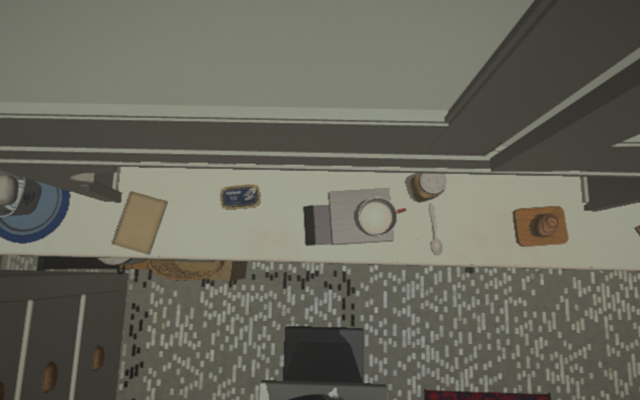

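View pics/side0.png

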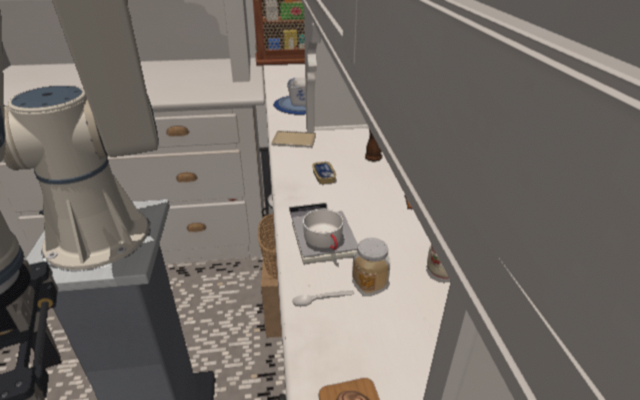

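The top view shows the scale at about (330–394, 188–245), with the black ridge at the drawer's left end at about x=305–316, y=205–245. The tin is at (240,196), the jar at (430,185) and the spoon at (435,230). I'll zoom in.

Run:
```python
import cv2
im=cv2.imread("pics/top0.png")[170:260,290:410]
cv2.imwrite("pics/topc.png",cv2.resize(cv2.convertScaleAbs(im,alpha=1.5),None,fx=6.5,fy=6.5,interpolation=cv2.INTER_CUBIC))
```

```text
(no output)
```

View pics/topc.png

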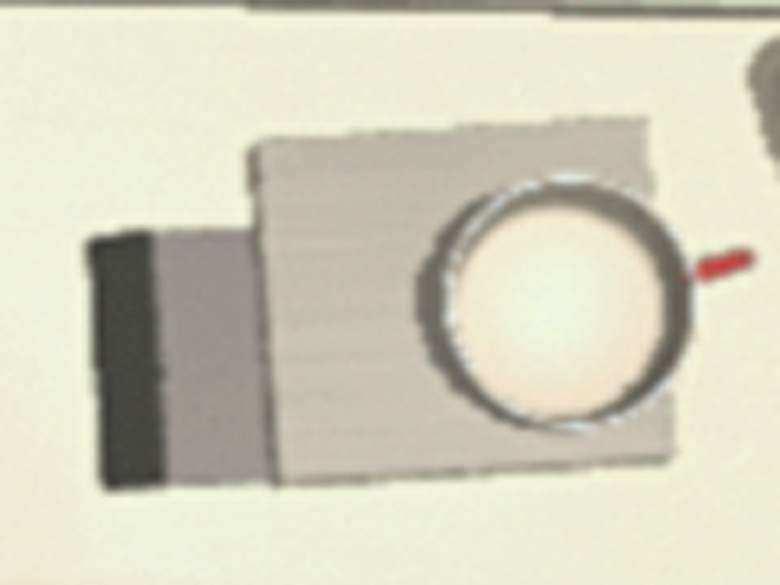

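The crop shows the plate corners at about (258,142), (645,118), (672,460) and (280,485). The ridge's inner edge runs from (153,232) to (165,485). I'll turn these into world positions.

```bash
cat > h.py <<'E'
from workcell import *
import numpy as np, cv2
from scipy.spatial.transform import Rotation as R
def ray(name,uv,z,c=None):
    c=c or calibration(name);K=c["intrinsics"];p=np.array([(uv[0]-K[0,2])/K[0,0],-(uv[1]-K[1,2])/K[1,1],-1])
    if name=="wrist":
        r=np.hypot(p[0],p[1]);p=np.array([*(p[:2]/r*np.sin(r)),-np.cos(r)])
    d=R.from_euler("xyz",c["orientation"]).apply(p);o=np.array(c["position"])
    return o+d*(z-o[2])/d[2]
E
python3 - <<'E'
from h import *
f=lambda u,v,z:ray("top",((u+.5)/6.5-.5+290,(v+.5)/6.5-.5+170),z)
np.set_printoptions(precision=1,suppress=True)
P=[f(*p,30) for p in((258,142),(645,118),(672,460),(280,485))];I=[f(*p,26) for p in((153,232),(165,485))]
print(*P);print(*I);c=np.mean(P,0);print("plate",c,[np.linalg.norm(P[i]-P[i-1]) for i in range(4)])
print("drawer outer",f(90,240,4),f(105,490,4))
for a,b in((P[0],P[1]),(P[3],P[2]),(P[0],P[3]),(P[1],P[2]),I):
    d=b-a;print(np.degrees(np.arctan2(d[1],d[0])))
m=np.mean(I,0);print("ridge",m,np.linalg.norm(I[1]-I[0]),m-c)
for n,p,z in(("tin",(240,196),25),("jar",(432,181),110),("spoon tip",(436,252),5)):print(n,ray("top",p,z))
print("cup",f(567,305,92))
E
```

```text
[634.5  -5.6  30. ] [ 647.8 -161.4   30. ] [ 510.5 -171.5   30. ] [496.9 -17.1  30. ]
[597.4  35.9  26. ] [496.   28.4  26. ]
plate [572.4 -88.9  30. ] [np.float64(138.04888763303617), np.float64(156.35414191131093), np.float64(137.6530732895025), np.float64(155.01199361357715)]
drawer outer [596.8  62.5   4. ] [494.6  53.2   4. ]
-85.12075703923637
-84.97137181004456
-175.19707271922536
-175.7561711488768
-175.74455184077001
ridge [546.7  32.2  26. ] 101.64392283947839 [-25.7 121.1  -4. ]
tin [617.9 229.8  25. ]
jar [ 650.9 -253.8  110. ]
spoon tip [ 484.6 -287.3    5. ]
cup [ 563.3 -122.5   92. ]
```

The scale comes out at (572,-89) with a yaw of 4.8°. The plate measures 138x156 and the ridge 102 wide, both matching the given sizes. The drawer is about 43 mm clear of the housing. Next I'll work out the approach above the gap.

```bash
cat >> h.py <<'E'
yaw=np.radians(4.8);sx=np.array([np.cos(yaw),np.sin(yaw),0]);sy=np.array([-sx[1],sx[0],0])
Rt=R.from_euler("xyz",[np.pi-np.radians(15),0,np.pi/2+yaw])
ridge=np.array([546.7,32.2,26.])
def to(tip):
    s=sense();Rc=R.from_euler("xyz",s["tcp_rot"]);t=np.array(tip)-19*Rt.apply([0,0,1])
    print("tcp target",t.round(1),"shift m",(Rc.inv().apply(t-s["tool_pos"])/1000).round(4),"turn",(Rc.inv()*Rt).as_rotvec().round(4))
def st():
    s=sense();Rc=R.from_euler("xyz",s["tcp_rot"]);tip=s["tool_pos"]+19*Rc.apply([0,0,1])
    print("t",round(s["time"],2),"tip",tip.round(1),"F",s["contact_force"].round(1),"w",round(s["gripper_width"],3),"q",s["joint_pos"].round(2))
E
python3 - <<'E'
from h import *
st();print(Rt.apply([0,0,1]));g=ridge-21.5*sy;g[2]=180;to(g)
E
```

```text
t 0.1 tip [ 168.9 -601.3  213.6] F [-0.2 -0.7 -0.1] w 1.0 q [-1.3   0.35  1.63  0.    1.16 -0.  ]
[ 0.25791133  0.02165742 -0.96592583]
tcp target [543.6  10.4 198.4] shift m [ 0.5262 -0.4875  0.0349] turn [-0.2198  0.1798 -1.3725]
```

```bash
P='[[0.526,-0.488,0.035],[-0.22,0.18,-1.372],0]'; python3 -m pendant '[[[0.526,-0.488,0.035],[-0.22,0.18,-1.372],0],[[0.526,-0.488,0.035],[-0.22,0.18,-1.372],0],[[0.526,-0.488,0.035],[-0.22,0.18,-1.372],0],[[0.526,-0.488,0.035],[-0.22,0.18,-1.372],0],[[0.526,-0.488,0.035],[-0.22,0.18,-1.372],0],[[0.526,-0.488,0.035],[-0.22,0.18,-1.372],0],[[0.526,-0.488,0.035],[-0.22,0.18,-1.372],0],[[0.526,-0.488,0.035],[-0.22,0.18,-1.372],0],[[0.526,-0.488,0.035],[-0.22,0.18,-1.372],0],[[0.526,-0.488,0.035],[-0.22,0.18,-1.372],0],[[0.526,-0.488,0.035],[-0.22,0.18,-1.372],0],[[0.526,-0.488,0.035],[-0.22,0.18,-1.372],0]]'
python3 - <<'E'
from h import *
st();g=ridge-21.5*sy;g[2]=180;to(g)
E
```

```text
time: 1.1
tool_pos: [429.7, -173.9, 208.7]
tcp_rot: [2.878, 0.002, 1.662]
contact_force: [-0.0, -0.9, -0.0]
gripper_width: 0.152
gripper_force: 0.0
t 1.1 tip [ 434.6 -173.5  190.4] F [-0.  -0.9 -0. ] w 0.152 q [-0.49  0.02  2.15  0.21  0.77 -0.72]
tcp target [543.6  10.4 198.4] shift m [0.1732 0.123  0.0435] turn [0.0015 0.0003 0.0074]
```

```bash
python3 -m pendant '[[[0.165,0.118,0.043],[0,0,0],0],[[0.165,0.118,0.043],[0,0,0],0],[[0.165,0.118,0.043],[0,0,0],0],[[0.165,0.118,0.043],[0,0,0],0],[[0.165,0.118,0.043],[0,0,0],0],[[0.165,0.118,0.043],[0,0,0],0],[[0.165,0.118,0.043],[0,0,0],0],[[0.165,0.118,0.043],[0,0,0],0],[[0.165,0.118,0.043],[0,0,0],0]]'
python3 - <<'E'
from h import *
st();g=ridge-21.5*sy;g[2]=100;to(g)
c=calibration("wrist");cv2.imwrite("pics/w1.png",cv2.cvtColor(camera("wrist"),cv2.COLOR_RGB2BGR));print(c)
E
```

```text
time: 1.85
tool_pos: [539.7, -1.8, 197.5]
tcp_rot: [2.88, 0.001, 1.653]
contact_force: [0.6, -0.3, 0.0]
gripper_width: 0.006
gripper_force: 0.0
t 1.85 tip [544.6  -1.4 179.2] F [ 0.6 -0.3  0. ] w 0.006 q [-0.02  0.14  2.04  0.04  0.7  -0.13]
tcp target [543.6  10.4 118.4] shift m [ 0.0119 -0.0158  0.0777] turn [-0.0005  0.0015 -0.0011]
{'intrinsics': array([[309.70691629,   0.        , 319.30741916],
       [  0.        , 309.70691629, 200.57789832],
       [  0.        ,   0.        ,   1.        ]]), 'position': array([493.82220134,  76.37177544, 344.9952158 ]), 'orientation': array([-0.29523059, -0.26089275,  0.08246896])}
```

View pics/w1.png

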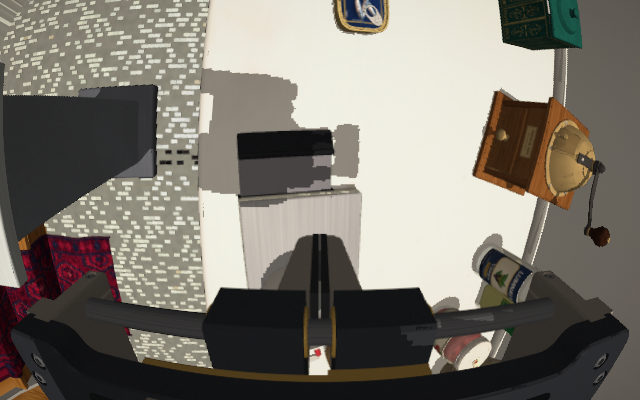

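The wrist view shows the closed fingers, with the ridge's inner edge at about (239,158)–(333,156). The plate's left edge runs from about (240,196) to (360,190). I'll check these against the first estimate.

Run:
```python
from h import *
for p,z in(((239,158),26),((333,156),26),((240,196),30),((360,190),30),((239,194),13)):print(p,ray("wrist",p,z).round(1))
c=np.array([572.4,-88.9,0]);print("plate corners",[(c+a*sx+79*sy).round(1) for a in(-69,69)],"ridge ends",[(ridge+a*sx).round(1) for a in(-52,52)])
```

```text
(239, 158) [497.8  28.2  26. ]
(333, 156) [598.5  33.6  26. ]
(240, 196) [499.6 -11.2  30. ]
(360, 190) [633.1  -3.2  30. ]
(239, 194) [498.8 -13.6  13. ]
plate corners [array([497., -16.,   0.]), array([634.5,  -4.4,   0. ])] ridge ends [array([494.9,  27.8,  26. ]), array([598.5,  36.6,  26. ])]
```

The two views agree within a few mm, so I'll descend into the gap in two stages.

```bash
python3 -m pendant '[[[0.0122,-0.0158,0.0777],[0,0,0],0],[[0.0122,-0.0158,0.0777],[0,0,0],0],[[0.0122,-0.0158,0.0777],[0,0,0],0],[[0.0122,-0.0158,0.0777],[0,0,0],0],[[0.0122,-0.0158,0.0777],[0,0,0],0],[[0.0122,-0.0158,0.0777],[0,0,0],0]]'
python3 - <<'E'
from h import *
st();g=ridge-20.5*sy;g[2]=21;to(g)
E
```

```text
time: 2.4
tool_pos: [545.8, 10.9, 121.0]
tcp_rot: [2.876, 0.001, 1.653]
contact_force: [-0.6, 0.9, -0.8]
gripper_width: 0.006
gripper_force: 0.0
t 2.4 tip [550.8  11.3 102.7] F [-0.6  0.9 -0.8] w 0.006 q [ 0.01  0.27  2.09  0.04  0.52 -0.11]
tcp target [543.5  11.4  39.4] shift m [ 0.0008 -0.0236  0.0782] turn [ 0.0039  0.0018 -0.001 ]
```

```bash
python3 -m pendant '[[[0.0005,-0.0117,0.039],[0,0,0],0],[[0.0005,-0.0233,0.070],[0,0,0],0],[[0.0005,-0.0233,0.070],[0,0,0],0],[[0.0005,-0.0233,0.070],[0,0,0],0],[[0.0005,-0.0233,0.070],[0,0,0],0],[[0.0005,-0.0233,0.070],[0,0,0],0]]'
python3 - <<'E'
from h import *
st();g=ridge-20.5*sy;g[2]=21;to(g)
E
```

```text
time: 2.9
tool_pos: [542.1, 11.6, 47.7]
tcp_rot: [2.875, 0.001, 1.654]
contact_force: [-0.5, 0.1, -0.3]
gripper_width: 0.004
gripper_force: 0.0
t 2.9 tip [547.1  12.   29.3] F [-0.5  0.1 -0.3] w 0.004 q [ 0.01  0.4   2.14  0.06  0.34 -0.13]
tcp target [543.5  11.4  39.4] shift m [-0.0003 -0.0008  0.0084] turn [ 0.0047  0.0016 -0.0002]
```

```bash
python3 -m pendant '[[[0,-0.001,0.0085],[0,0,0],0],[[0,-0.001,0.0085],[0,0,0],0],[[0.004,-0.001,0.0085],[0,0,0],0],[[0.008,-0.001,0.0085],[0,0,0],0],[[0.011,-0.001,0.0085],[0,0,0],0],[[0.014,-0.001,0.0085],[0,0,0],0],[[0.018,-0.001,0.0085],[0,0,0],0],[[0.022,-0.001,0.0085],[0,0,0],0],[[0.022,-0.001,0.0085],[0,0,0],0],[[0.022,-0.001,0.0085],[0,0,0],0]]'
python3 - <<'E'
from h import *
st()
E
```

```text
time: 3.73
tool_pos: [539.4, 34.0, 36.5]
tcp_rot: [2.879, 0.001, 1.655]
contact_force: [0.1, 0.3, -0.3]
gripper_width: 0.005
gripper_force: 0.0
t 3.73 tip [544.3  34.4  18.2] F [ 0.1  0.3 -0.3] w 0.005 q [ 0.06  0.42  2.15  0.02  0.31 -0.05]
```

```bash
python3 -m pendant '[[[0.003,0,-0.002],[0,0,0],0],[[0.007,0,-0.002],[0,0,0],0],[[0.011,0,-0.002],[0,0,0],0],[[0.015,0,-0.002],[0,0,0],0],[[0.019,0,-0.002],[0,0,0],0],[[0.023,0,-0.002],[0,0,0],0],[[0.027,0,-0.002],[0,0,0],0],[[0.031,0,-0.002],[0,0,0],0],[[0.035,0,-0.002],[0,0,0],0],[[0.038,0,-0.002],[0,0,0],0],[[0.038,0,-0.002],[0,0,0],0],[[0.038,0,-0.002],[0,0,0],0]]'
python3 - <<'E'
from h import *
st()
cv2.imwrite("pics/w2.png",cv2.cvtColor(camera("wrist"),cv2.COLOR_RGB2BGR))
c=calibration("wrist");print(c["position"],c["orientation"])
E
```

```text
time: 4.73
tool_pos: [536.1, 71.9, 38.5]
tcp_rot: [2.879, 0.001, 1.655]
contact_force: [-0.1, -0.7, -0.6]
gripper_width: 0.009
gripper_force: 0.0
t 4.73 tip [541.1  72.2  20.2] F [-0.1 -0.7 -0.6] w 0.009 q [ 0.14  0.42  2.14 -0.05  0.32  0.1 ]
[489.91401824 149.74859901 185.95374615] [-0.29503762 -0.2625464   0.08358392]
```

View pics/w2.png

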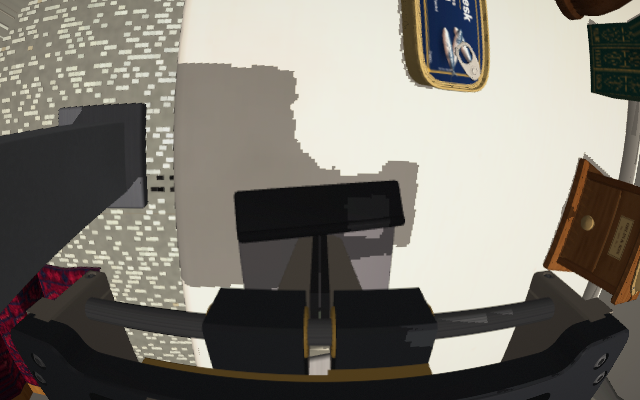

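The fingertips are against the ridge, whose inner edge runs from about (240,242) to (404,226). It looks slightly slanted, so I'll check for yaw.

Run:
```python
from h import *
a=ray("wrist",(239,242),26);b=ray("wrist",(404,226),26);print(a.round(1),b.round(1),np.linalg.norm(b-a),np.degrees(np.arctan2(*(b-a)[1::-1])))
cv2.imwrite("pics/t2.png",cv2.cvtColor(camera("top"),cv2.COLOR_RGB2BGR))
im=cv2.imread("pics/t2.png")[170:260,270:410]
cv2.imwrite("pics/t2c.png",cv2.resize(cv2.convertScaleAbs(im,alpha=1.5),None,fx=5.7,fy=5.7,interpolation=cv2.INTER_CUBIC))
```

```text
[492.5  78.9  26. ] [594.8  86.5  26. ] 102.59971839960254 4.2113523388730405
```

View pics/t2c.png

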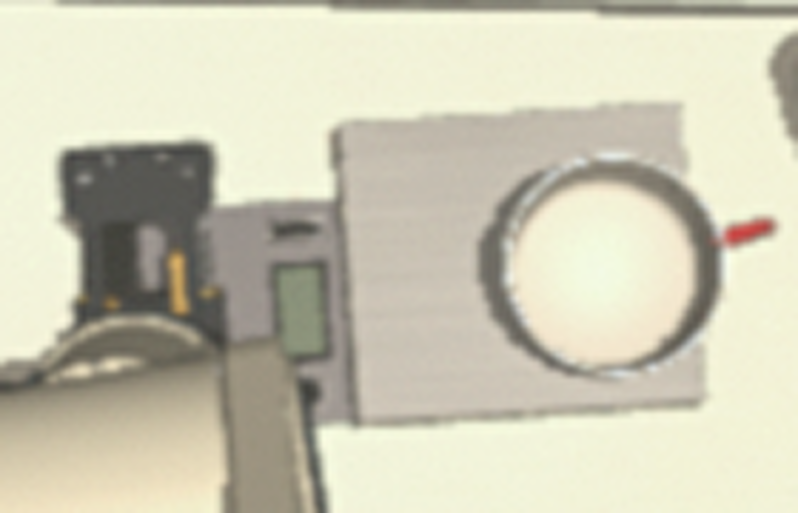

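The scale hasn't moved. The units eye, display and tare eye are now showing. About 15 mm is left to the stop, so I'll go in small steps and watch the force.

```bash
python3 -m pendant '[[[0.003,0,0],[0,0,0],0],[[0.006,0,0],[0,0,0],0],[[0.009,0,0],[0,0,0],0],[[0.011,0,0],[0,0,0],0],[[0.011,0,0],[0,0,0],0]]'|egrep 'pos|contact'
python3 -m pendant '[[[0.001,0,0],[0,0,0],0],[[0.001,0,0],[0,0,0],0]]'|egrep 'pos|contact'
python3 -c "from h import *;st()"
```

```text
tool_pos: [535.0, 82.9, 38.4]
contact_force: [0.0, 0.3, -0.1]
tool_pos: [534.8, 83.6, 38.4]
contact_force: [-0.6, 0.2, -0.5]
t 5.42 tip [539.7  84.   20. ] F [-0.6  0.2 -0.5] w 0.005 q [ 0.17  0.42  2.14 -0.07  0.32  0.15]
```

```bash
python3 -m pendant '[[[0.001,0,0],[0,0,0],0],[[0.001,0,0],[0,0,0],0]]'|egrep 'pos|contact'
```

```text
tool_pos: [534.7, 84.5, 38.4]
contact_force: [0.1, 0.1, 0.1]
```

```bash
python3 -m pendant '[[[0.001,0,0],[0,0,0],0],[[0.001,0,0],[0,0,0],0]]'|egrep 'pos|contact'
```

```text
tool_pos: [534.6, 85.5, 38.4]
contact_force: [0.5, -1.4, 1.1]
```

```bash
python3 -m pendant '[[[0.001,0,0],[0,0,0],0],[[0.001,0,0],[0,0,0],0]]'|egrep 'pos|contact'
```

```text
tool_pos: [534.5, 86.5, 38.4]
contact_force: [0.6, -1.9, 0.2]
```

```bash
python3 -m pendant '[[[0.001,0,0],[0,0,0],0],[[0.001,0,0],[0,0,0],0]]'|egrep 'pos|contact'
python3 - <<'E'
from h import *
cv2.imwrite("pics/t3.png",cv2.cvtColor(camera("top"),cv2.COLOR_RGB2BGR))
a,b=[cv2.imread(f"pics/{n}.png",0)[170:260,325:412].astype(np.float32) for n in("top0","t3")]
m=np.s_[10:85,20:]
print("shift px",cv2.phaseCorrelate(a[m].copy(),b[m].copy()))
cv2.imwrite("pics/w3.png",cv2.cvtColor(camera("wrist"),cv2.COLOR_RGB2BGR))
w=cv2.imread("pics/w3.png")[150:320,200:440];cv2.imwrite("pics/w3c.png",cv2.resize(cv2.convertScaleAbs(w,alpha=1.6),None,fx=3.3,fy=3.3))
E
```

```text
tool_pos: [534.4, 87.5, 38.4]
contact_force: [0.1, -0.8, 0.6]
shift px ((-0.008017930351989833, 0.5186971012632284), 1.0060189321306017)
```

View pics/w3c.png

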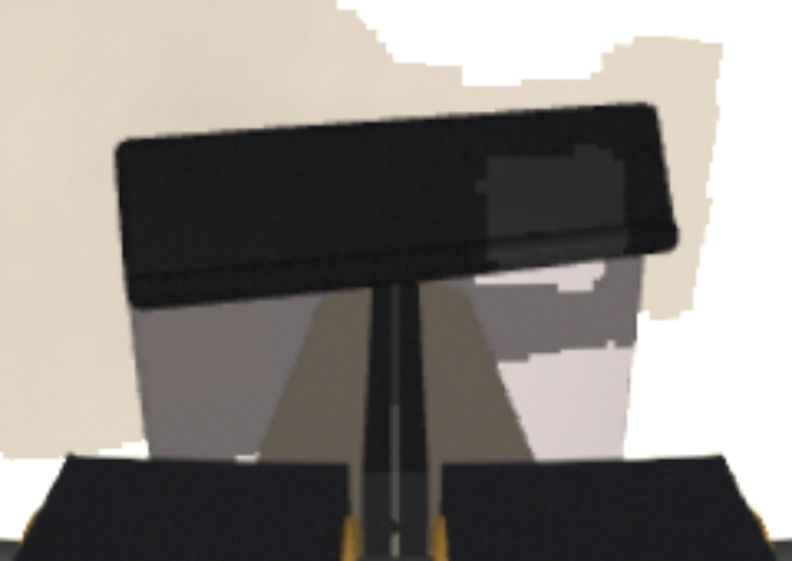

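Run:
```python
from h import *
st()
a,b,t=[cv2.imread(f"pics/{n}.png",0).astype(np.float32) for n in("top0","t3","t2")]
m=np.s_[182:250,346:412]
for q in(a,t,b):print(cv2.phaseCorrelate(a[m].copy(),q[m].copy(),cv2.createHanningWindow((66,68),5)), np.abs(q[m]-a[m]).mean())
p=ray("wrist",(240.9,242.4),26);q=ray("wrist",(404.5,224.5),26);mm=(p+q)/2;print(p,q,"d gain",(mm-ridge)@sy)
im=cv2.imread("pics/t3.png")[180:255,300:375];cv2.imwrite("pics/t3c.png",cv2.resize(cv2.convertScaleAbs(im,alpha=1.5),None,fx=8,fy=8,interpolation=cv2.INTER_CUBIC))
```

```text
t 6.18 tip [539.3  87.9  20. ] F [ 0.2 -1.1  0. ] w 0.004 q [ 0.18  0.42  2.14 -0.08  0.32  0.16]
((-5.183338203096355e-10, 2.1316282072803006e-14), 0.9999998117511866) 0.0
((0.007834779806593417, 0.0019399705088005703), 0.9782535345466049) 2.0840018
((-0.06123588923232859, 0.006909807856189332), 0.9819820670433986) 2.3328876
[491.83691061  94.52596797  26.        ] [593.14519572 103.3417308   26.        ] d gain 66.85199997889
```

View pics/t3c.png

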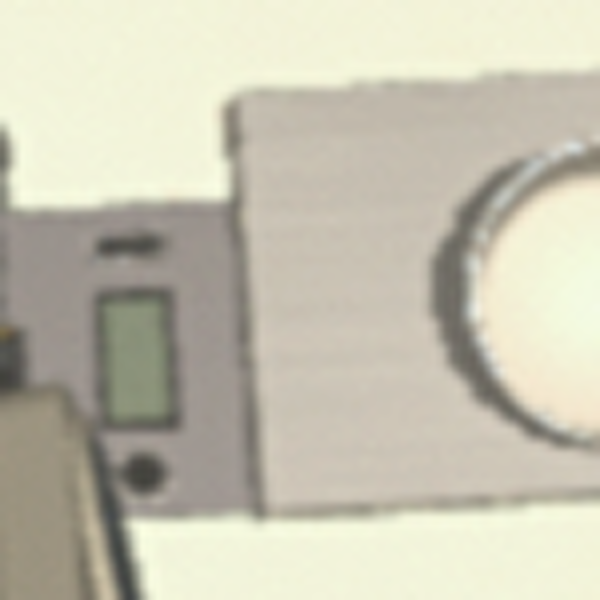

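```bash
python3 - <<'E'
from h import *
g=lambda u,v,z:ray("top",((u+.5)/8-.5+300,(v+.5)/8-.5+180),z)
e=g(144,472,14);u=g(130,244,14);print("tare",e,"units",u,np.linalg.norm(u-e))
c=np.array([572.4,-88.9,0]);print("scale frame",(e-c)@sx,(e-c)@sy,(u-c)@sx,(u-c)@sy)
print("pred tare from ridge now",ridge+66*sy-73*sy-38*sx)
E
python3 -m pendant '[[[0.001,0,0],[0,0,0],0],[[0.001,0,0],[0,0,0],0]]'|egrep 'pos|contact'
python3 - <<'E'
from h import *
cv2.imwrite("pics/t4.png",cv2.cvtColor(camera("top"),cv2.COLOR_RGB2BGR))
a,b,t=[cv2.imread(f"pics/{n}.png",0).astype(np.float32) for n in("t2","t4","t3")]
m=np.s_[182:250,346:412];k=np.s_[200:237,310:325]
for q in(a,t,b):print(cv2.phaseCorrelate(a[m].copy(),q[m].copy(),cv2.createHanningWindow((66,68),5)))
print(cv2.phaseCorrelate(t[k].copy(),b[k].copy(),cv2.createHanningWindow((15,37),5)));st()
E
```

```text
tare [511.47869471  22.31391993  14.        ] units [586.52242815  28.86480201  14.        ] 75.32911778017508
scale frame -51.40150473316913 115.92164050032797 23.927203461560893 116.17004994600812
pred tare from ridge now [509.41901625  22.04479194  26.        ]
tool_pos: [534.3, 88.5, 38.3]
contact_force: [-1.0, -1.2, 0.4]
((0.0, 0.0), 1.0000000000134524)
((0.0023900059056316536, 0.004218196373692251), 0.9740850147273805)
((0.013939828013967315, 0.03978862243857151), 0.9945900992110923)
((0.33805877020276043, -0.01575393704901984), 0.9595356418689092)
t 6.4 tip [539.3  88.9  20. ] F [ 0.1 -1.1  1.1] w 0.008 q [ 0.18  0.42  2.14 -0.08  0.32  0.17]
```

Still no rise in force and the scale is still, so I'll keep going in 1 mm steps.

```bash
python3 -m pendant '[[[0.001,0,0],[0,0,0],0],[[0.001,0,0],[0,0,0],0],[[0.001,0,0],[0,0,0],0]]'|egrep 'pos|contact'
```

```text
tool_pos: [534.3, 89.5, 38.4]
contact_force: [-0.7, -0.5, 0.8]
```

```bash
python3 -m pendant '[[[0.001,0,0],[0,0,0],0],[[0.001,0,0],[0,0,0],0],[[0.001,0,0],[0,0,0],0]]'|egrep 'pos|contact'
python3 - <<'E'
from h import *
cv2.imwrite("pics/t5.png",cv2.cvtColor(camera("top"),cv2.COLOR_RGB2BGR))
m=np.s_[182:250,346:412]
a,b=[cv2.imread(f"pics/{n}.png",0).astype(np.float32)[m].copy() for n in("t2","t5")]
print(cv2.phaseCorrelate(a,b,cv2.createHanningWindow((66,68),5)));st()
E
```

```text
tool_pos: [534.2, 90.5, 38.4]
contact_force: [-1.0, -0.5, 0.9]
((-0.02381659716233031, 0.03204447414260159), 0.9806757744079755)
t 6.95 tip [539.1  90.9  20. ] F [0.4 0.  0.3] w 0.003 q [ 0.18  0.42  2.14 -0.08  0.32  0.17]
```

```bash
python3 -m pendant '[[[0.001,0,0],[0,0,0],0],[[0.001,0,0],[0,0,0],0],[[0.001,0,0],[0,0,0],0]]'|egrep 'pos|contact'
```

```text
tool_pos: [534.1, 91.5, 38.4]
contact_force: [-1.5, -0.4, 0.2]
```

```bash
python3 -m pendant '[[[0.001,0,0],[0,0,0],0],[[0.001,0,0],[0,0,0],0],[[0.001,0,0],[0,0,0],0]]'|egrep 'pos|contact'
python3 - <<'E'
from h import *
cv2.imwrite("pics/t6.png",cv2.cvtColor(camera("top"),cv2.COLOR_RGB2BGR))
m=np.s_[182:250,346:412]
for n in("t3","t4","t5","t6"):
  a,b=[cv2.imread(f"pics/{n}.png",0).astype(np.float32) for n in("t2",n)]
  row=b[224:228,308:332].mean(0).astype(int)
  print(n,cv2.phaseCorrelate(a[m].copy(),b[m].copy(),cv2.createHanningWindow((66,68),5))[0],row)
st()
E
```

```text
tool_pos: [534.0, 92.5, 38.3]
contact_force: [-1.3, -0.8, 0.1]
t3 (0.0023900059056316536, 0.004218196373692251) [ 99 100 100  90  73  77  91  93  93  93  93  93  82  69  85 100 101 101
 101 101 101  96  87  96]
t4 (0.013939828013967315, 0.03978862243857151) [ 99 100  99  86  72  85  92  93  92  92  92  88  75  75  97 102 101 100
 101 101 101  96  86  96]
t5 (-0.02381659716233031, 0.03204447414260159) [100  99  87  67  77  91  93  92  93  94  91  81  71  88 100 101 101 101
 101 101 101  97  86  96]
t6 (0.08940376949749407, 0.01733728176886018) [ 99  88  66  73  90  94  92  93  93  92  82  67  80  98 102 101 101 100
 101 102 101  97  87  96]
t 7.5 tip [538.9  92.9  20. ] F [ 0.  -0.4  2.3] w 0.008 q [ 0.19  0.42  2.14 -0.09  0.32  0.18]
```

The display moves with the fingers while the housing edge stays put, so the stop isn't reached yet.

```bash
cat > lk.py <<'E'
from h import *
import sys
b=cv2.cvtColor(camera("top"),cv2.COLOR_RGB2GRAY).astype(np.float32);a=cv2.imread("pics/t2.png",0).astype(np.float32)
m=np.s_[182:250,346:412]
print(cv2.phaseCorrelate(a[m].copy(),b[m].copy(),cv2.createHanningWindow((66,68),5))[0],b[224:228,304:332].mean(0).astype(int));st()
E
python3 -m pendant '[[[0.001,0,0],[0,0,0],0],[[0.001,0,0],[0,0,0],0],[[0.001,0,0],[0,0,0],0]]'|egrep 'pos|contact'; python3 lk.py
```

```text
tool_pos: [534.0, 93.2, 38.4]
contact_force: [0.5, -4.1, -0.7]
(0.011833866921236336, 0.030352946252243385) [ 98 100 100 100 100  86  68  79  92  93  93  94  94  92  82  73  92 101
 101 101 101 101 102 102 102  97  87  95]
t 7.8 tip [538.8  93.6  20. ] F [ 0.5 -4.1 -0.7] w 0.006 q [ 0.19  0.42  2.14 -0.09  0.32  0.19]
```

```bash
python3 -m pendant '[[[0.001,0,0],[0,0,0],0],[[0.001,0,0],[0,0,0],0],[[0.001,0,0],[0,0,0],0]]'|egrep 'pos|contact'; python3 lk.py
```

```text
tool_pos: [533.9, 93.9, 38.4]
contact_force: [1.5, -8.3, 0.3]
(-0.1762082900258335, -0.05503343568386754) [ 99 100 100 101 100  88  71  84  93  94  94  93  94  89  77  76  97 102
 101 101 101 101 101 102 101  94  86 105]
t 8.1 tip [538.8  94.3  20. ] F [ 1.5 -8.2  0.7] w 0.006 q [ 0.19  0.42  2.14 -0.09  0.32  0.19]
```

The force rose to 8 N with the scale essentially still, so the drawer is at its stop. I'll back off and lift.

```bash
python3 -m pendant '[[[-0.008,0,0],[0,0,0],0],[[-0.008,0,0],[0,0,0],0],[[-0.008,0.006,-0.024],[0,0,0],0],[[-0.008,0.015,-0.058],[0,0,0],0],[[-0.008,0.022,-0.082],[0,0,0],0],[[-0.008,0.022,-0.082],[0,0,0],0],[[-0.008,0.022,-0.082],[0,0,0],0]]'|egrep 'pos|contact'
python3 - <<'E'
from h import *
st();to([510.5,28,100]);to([510.5,28,42])
cv2.imwrite("pics/t7.png",cv2.cvtColor(camera("top"),cv2.COLOR_RGB2BGR))
im=cv2.imread("pics/t7.png")[180:255,290:365];cv2.imwrite("pics/t7c.png",cv2.resize(cv2.convertScaleAbs(im,alpha=1.5),None,fx=7,fy=7,interpolation=cv2.INTER_CUBIC))
E
```

```text
tool_pos: [535.6, 87.1, 124.8]
contact_force: [0.7, 0.2, -1.2]
t 8.68 tip [540.6  87.5 106.5] F [ 0.7  0.2 -1.2] w 0.003 q [ 0.17  0.26  2.1  -0.05  0.52  0.13]
tcp target [505.6  27.6 118.4] shift m [-0.0568 -0.0354 -0.0029] turn [ 0.0041  0.0008 -0.0003]
tcp target [505.6  27.6  60.4] shift m [-0.0567 -0.0506  0.0531] turn [ 0.0041  0.0008 -0.0003]
```

View pics/t7c.png

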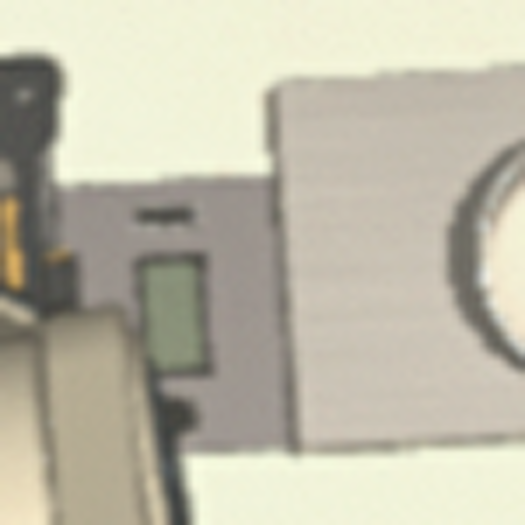

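The units eye is at about (166,215) in the crop, 6–7 mm farther out than before. That puts the tare eye at about (510.5, 28.5). I'll move over it high up first, then down.

```bash
python3 -m pendant '[[[-0.0285,-0.0178,-0.0015],[0,0,0],0],[[-0.0565,-0.0354,-0.0029],[0,0,0],0],[[-0.0565,-0.0354,-0.0029],[0,0,0],0],[[-0.0565,-0.0354,-0.0029],[0,0,0],0],[[-0.0565,-0.0354,-0.0029],[0,0,0],0]]'|egrep 'pos|contact'
python3 - <<'E'
from h import *
st();to([510.5,28.5,40])
E
```

```text
tool_pos: [504.2, 27.3, 116.1]
contact_force: [0.2, 0.0, -0.8]
t 9.15 tip [509.1  27.7  97.7] F [ 0.2  0.  -0.8] w 0.005 q [ 0.05  0.22  2.17  0.02  0.48 -0.05]
tcp target [505.6  28.1  58.4] shift m [ 0.0007 -0.0135  0.0561] turn [-0.0007  0.0013 -0.0011]
```

```bash
python3 -m pendant '[[[0.0007,-0.007,0.028],[0,0,0],0],[[0.0007,-0.0135,0.056],[0,0,0],0],[[0.0007,-0.0135,0.056],[0,0,0],0],[[0.0007,-0.0135,0.056],[0,0,0],0],[[0.0007,-0.0135,0.056],[0,0,0],0],[[0.0007,-0.0135,0.056],[0,0,0],0]]'|egrep 'pos|contact'
python3 - <<'E'
from h import *
st();c=calibration("wrist")
cv2.imwrite("pics/w8.png",cv2.cvtColor(camera("wrist"),cv2.COLOR_RGB2BGR))
cv2.imwrite("pics/s8.png",cv2.resize(cv2.cvtColor(camera("side"),cv2.COLOR_RGB2BGR)[170:280,250:390],None,fx=5,fy=5,interpolation=cv2.INTER_CUBIC))
E
```

```text
tool_pos: [506.9, 28.5, 60.7]
contact_force: [-0.0, -0.3, -0.4]
t 9.65 tip [511.9  28.9  42.4] F [-0.  -0.3 -0.4] w 0.008 q [ 0.05  0.34  2.2   0.03  0.34 -0.06]
```

View pics/w8.png

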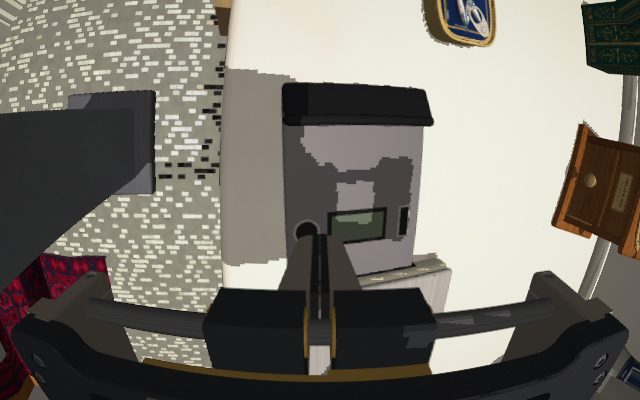

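The tare eye is visible at about (307,231), just behind the fingertips in view. The units eye is at (403,220). I'll check the tare eye's position.

Run:
```python
from h import *
st()
print("tare",ray("wrist",(307,231),14),"units",ray("wrist",(403,220),14))
a=ray("wrist",(285,123),26);b=ray("wrist",(432,125),26);m=(a+b)/2;print(a,b,"tare from ridge",m-73*sy-38*sx)
```

```text
t 9.75 tip [511.8  28.7  42.5] F [-0.5  0.3  1.9] w 0.005 q [ 0.05  0.34  2.2   0.03  0.34 -0.06]
tare [510.80112119  27.73228842  14.        ] units [586.34121178  34.43594171  14.        ]
[489.32243182 100.72316913  26.        ] [591.93401001 108.93415563  26.        ] tare from ridge [508.86997483  28.90492561  26.        ]
```

The fingertips are within 2 mm of being over the eye, 28 mm above it. I'll hold there for about 4 s.

```bash
python3 -m pendant '[[[0,0,0],[0,0,0],0],[[0,0,0],[0,0,0],0],[[0,0,0],[0,0,0],0],[[0,0,0],[0,0,0],0],[[0,0,0],[0,0,0],0],[[0,0,0],[0,0,0],0],[[0,0,0],[0,0,0],0],[[0,0,0],[0,0,0],0],[[0,0,0],[0,0,0],0],[[0,0,0],[0,0,0],0],[[0,0,0],[0,0,0],0],[[0,0,0],[0,0,0],0]]' | grep pos
python3 -m pendant '[[[0,0,0],[0,0,0],0],[[0,0,0],[0,0,0],0],[[0,0,0],[0,0,0],0],[[0,0,0],[0,0,0],0],[[0,0,0],[0,0,0],0],[[0,0,0],[0,0,0],0],[[0,0,0],[0,0,0],0],[[0,0,0],[0,0,0],0],[[0,0,0],[0,0,0],0],[[0,0,0],[0,0,0],0],[[0,0,0],[0,0,0],0],[[0,0,0],[0,0,0],0]]' | grep pos
python3 -m pendant '[[[0,0,0],[0,0,0],0],[[0,0,0],[0,0,0],0],[[0,0,0],[0,0,0],0],[[0,0,0],[0,0,0],0],[[0,0,0],[0,0,0],0],[[0,0,0],[0,0,0],0],[[0,0,0],[0,0,0],0],[[0,0,0],[0,0,0],0],[[0,0,0],[0,0,0],0],[[0,0,0],[0,0,0],0],[[0,0,0],[0,0,0],0],[[0,0,0],[0,0,0],0]]' | grep pos
python3 -m pendant '[[[0,0,0],[0,0,0],0],[[0,0,0],[0,0,0],0],[[0,0,0],[0,0,0],0],[[0,0,0],[0,0,0],0],[[0,0,0],[0,0,0],0],[[0,0,0],[0,0,0],0],[[0,0,0],[0,0,0],0],[[0,0,0],[0,0,0],0]]' | grep pos
python3 - <<'E'
from h import *
st();cv2.imwrite("pics/w9.png",cv2.cvtColor(camera("wrist"),cv2.COLOR_RGB2BGR))
a,b=[cv2.imread(f"pics/{n}.png")[205:245,325:392].astype(float).mean((0,1)) for n in("w8","w9")];print("display",a,b)
to([400,60,240])
E
```

```text
tool_pos: [505.8, 28.0, 59.4]
tool_pos: [505.8, 28.1, 59.4]
tool_pos: [505.8, 28.0, 59.4]
tool_pos: [505.8, 28.1, 59.4]
t 13.42 tip [510.7  28.4  41. ] F [ 0.2 -0.   0.5] w 0.002 q [ 0.05  0.34  2.21  0.03  0.34 -0.06]
display [62.0619403  68.82052239 68.08246269] [61.28097015 68.10820896 67.2488806 ]
tcp target [395.1  59.6 258.4] shift m [ 0.0404 -0.0524 -0.2201] turn [ 0.0005  0.0012 -0.0001]
```

```bash
python3 -m pendant '[[[0,0.008,-0.03],[0,0,0],0],[[0,0.017,-0.065],[0,0,0],0],[[0,0.025,-0.095],[0,0,0],0],[[0.04,-0.052,-0.22],[0,0,0],0],[[0.04,-0.052,-0.22],[0,0,0],0],[[0.04,-0.052,-0.22],[0,0,0],0],[[0.04,-0.052,-0.22],[0,0,0],0],[[0.04,-0.052,-0.22],[0,0,0],0],[[0.04,-0.052,-0.22],[0,0,0],0],[[0.04,-0.052,-0.22],[0,0,0],0]]' | egrep 'pos|contact'
python3 -m pendant '[[[-0.38,0,0],[0,0,0],0],[[-0.38,0,0],[0,0,0],0],[[-0.38,0,0],[0,0,0],0],[[-0.38,0,0],[0,0,0],0],[[-0.38,0,0],[0,0,0],0],[[-0.38,0,0],[0,0,0],0],[[-0.38,0,0],[0,0,0],0],[[-0.38,0,0],[0,0,0],0],[[-0.38,0,0],[0,0,0],0],[[-0.38,0,0],[0,0,0],0],[[-0.38,0,0],[0,0,0],0],[[-0.38,0,0],[0,0,0],0]]' | egrep 'pos|contact'
python3 lk.py
python3 - <<'E'
from h import *
cv2.imwrite("pics/t9.png",cv2.cvtColor(camera("top"),cv2.COLOR_RGB2BGR)[150:270,210:450])
im=cv2.imread("pics/t9.png");cv2.imwrite("pics/t9c.png",cv2.resize(cv2.convertScaleAbs(im,alpha=1.5),None,fx=3.3,fy=3.3,interpolation=cv2.INTER_CUBIC))
E
```

```text
tool_pos: [395.9, 59.2, 258.1]
contact_force: [-0.6, 0.4, -0.1]
tool_pos: [426.5, -319.4, 256.7]
contact_force: [-0.6, 0.8, -0.5]
(-0.20338981259668287, -0.0397167109724208) [103 103 103 104 103  91  74  86  96  96  97  97  97  93  80  79 100 105
 105 104 104 105 106 104 105  97  87 106]
t 15.35 tip [ 431.5 -318.1  238.7] F [-0.4  0.3 -0.2] w 0.005 q [-0.77  0.1   1.94  0.24  0.95 -0.98]
```

View pics/t9c.png

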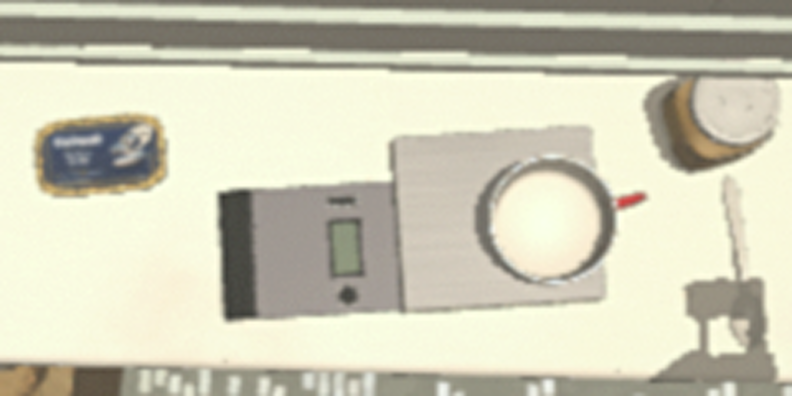

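The drawer is fully out, the scale, cup and other things are in place, and the hand is clear.

```bash
python3 -c "from workcell import *;print(job_done())"
```

```text
the job is handed in; nothing more can be done
None
```

The job is handed in at about 15 s: the drawer is out to its stop, the fingertips held about 27 mm above the tare eye for over 3.5 s, and the hand is well away; the scale shifted about 0.5 mm at the stop, nothing else visibly moved, and no display change showed to confirm the zeroing.

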